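# Set out the finds for the record photograph

### The job

Set out the finds on the black photo board for their record photograph, seen from the board's side with the colour strip: stand the dark clay pot in the middle of the blue pad and put its lid squarely on top of it, lay the green stone axe in the middle of the white pad along the pad's long side, stand the yellow marker on the board midway between the two pads and in line with them, and lay the black-and-white scale bar flat in front of the marker, centred on it, halfway between the marker and the colour strip and parallel to the strip. The finds are fragile, so set them down gently and never drop them, and leave the orange potsherd and the black loupe where they lie.

Things in the scene. Friction and masses are not known exactly. Their poses are not given: they have to be found in the camera images.
- board: Flat black board, 240 x 300 mm, 3 mm thick, fixed, turned up to 0.3 rad. Origin: centre of its underside. x points from the colour strip (front) to the back, y left, z up. The flush strip of 8 colours, 18 mm wide, runs along y at x = -105 mm. The pads lie on the board at x = 0, y = +100 and -100 mm (which is where varies); midway between them is x = 0, y = 0.
- blue_pad: Blue foam pad fixed on the board, 90 mm (its x) x 64 mm (its y), 8 mm thick, square to the board. Origin: centre of its underside, 3 mm above the bench; its top is 11 mm above the bench.
- white_pad: White foam pad, same size as the blue one and fixed on the board in the same way: 90 mm (its x, the long side) x 64 mm (its y), 8 mm thick. Origin: centre of its underside; its top is 11 mm above the bench.
- pot: Loose small round dark-brown clay pot without handle, open at the top, 50 mm high, 38 mm wide at the foot, 52 mm at the belly (14 to 34 mm up), 44 mm at the rim, about 0.11 kg. Stands upright. Origin: centre of its underside, z up; any yaw.
- lid: Loose lid of the pot, same dark brown: flat disc 54 mm across, 7 mm thick, with an upright round knob 16 mm in diameter in the middle (from 7 to 30 mm height). No rim below: it just rests flat on the pot's mouth, its origin then 50 mm above the pot's. Starts flat on the bench, knob up. Origin: centre of its underside, z up.
- axe: Loose polished green stone axe head without a haft, lying flat, 84 mm long (its x, the rounded blade at +x, x = -42 to +42 mm), 34 mm wide (y) at the middle and 40 mm at the blade, 20 mm thick, about 0.14 kg. Origin: underside at the middle of its length, z up. It may lie on the pad with the blade to front or back.
- marker: Loose yellow plastic marker standing upright: round foot 36 mm across and 6 mm high, round stem 18 mm in diameter from 6 to 40 mm height. Origin: centre of its underside, z up.
- scale_bar: Loose photo scale bar with black and white fields, 100 mm long (its y), 16 mm wide (its x), 14 mm high, lying flat. Origin: centre of its underside, z up.
- sherd: Loose flat orange potsherd, about 50 x 40 mm, 9 mm thick, lying among the finds; not part of the layout, to be left where it is. Origin: about the centre of its underside.
- loupe: Loose black cylindrical loupe, 40 mm across, 28 mm high, standing behind the finds; to be left where it is. Origin: centre of its underside.
Mind the look-alikes: they are no part of the job. There is more than one size of the scale_bar; the job needs the largest. Leave any pink look-alike of the pot alone.

How it is judged (in metres and radians):
At the end, for the whole second after the job is handed in: Pot on blue pad, axe on white pad (within 12 mm, axe lengthwise within 0.2 rad); lid flat on pot (8 mm); marker on the board midway between the pads (15 mm each way); scale bar flat 27 to 83 mm in front of that point, 15 mm sideways, parallel within 0.2 rad; upright, at rest (horizontal distance between pot and blue_pad below 0.012 m and z of pot in the frame of blue_pad between 0.004 and 0.012 m and angle between each of pot, axe, lid, marker, scale_bar's own z axis and vertical below 0.12 rad and horizontal distance between axe and white_pad below 0.012 m and z of axe in the frame of white_pad between 0.004 and 0.012 m and angle between the x axis of axe and the x axis of white_pad, either way round below 0.2 rad and horizontal distance between lid and pot below 0.008 m and z of lid in the frame of pot between 0.046 and 0.054 m and x of marker in the frame of board between -0.015 and 0.015 m and y of marker in the frame of board between -0.015 and 0.015 m and z of marker in the frame of board between 0 and 0.007 m and x of scale_bar in the frame of board between -0.083 and -0.027 m and y of scale_bar in the frame of board between -0.015 and 0.015 m and z of scale_bar in the frame of board between 0 and 0.007 m and angle between the y axis of scale_bar and the y axis of board, either way round below 0.2 rad and linear speed of each of pot, lid, axe, marker, scale_bar below 0.02 m/s); the robot touches nothing.
It fails at once if the potsherd is moved by more than 20 mm (distance of sherd from where it was at the start of the episode above 0.02 m).
It fails at once if the loupe is moved by more than 20 mm (distance of loupe from where it was at the start of the episode above 0.02 m).
It fails at once if the pot is dropped (falls free with its foot more than 40 mm above the bench) (contact force between pot and anything else below 0.02 N and height (world z) of pot above 0.04 m).
It fails at once if the axe is dropped (falls free more than 40 mm above the bench) (contact force between axe and anything else below 0.02 N and height (world z) of axe above 0.04 m).
It fails at once if the lid is dropped (falls free more than 90 mm above the bench) (contact force between lid and anything else below 0.02 N and height (world z) of lid above 0.09 m).
It also fails if it takes over 138 s, if anything falls off the work surface, if the arm or the gripper's body presses on something with over 40 N, if the wrist force passes 120 N, or if a joint passes its speed limit or range.

### The arm

A 6-joint arm with a two-finger parallel gripper is mounted at the origin on the work surface. World frame = base frame: x ahead of the robot, y to its left, z up, the work surface at z = 0. Lengths are in mm, angles in rad, forces in N, time in s.
With the tool pointing down it reaches from about 275 to 750 mm from the base axis. Payload 10.2 kg.
Tool frame: the origin (TCP) lies at the very end of the fingers, on their centre line; the grasp point (between the pads) lies 19 mm behind it (robot.pinch_z is the distance from the TCP to the grasp point, in mm); z points along the fingers, y is the line along which they close (so a half turn about z gives the same grasp; the last joint's range is limited). The gripper opens to 88 mm and grips with 3 to 60 N. Pads are 18 mm wide; open, the fingers measure 123 mm over their backs; the gripper's body (75 mm by 187 mm) begins 45 mm behind the grasp point.
Start: joints at [-1.486, 0.313, 1.498, -0, 1.331, -0.223], TCP at [159.043, -500.337, 238.72] pointing down, gripper open.
Joint ranges: [-2.94, 2.94], [-0.97, 2.17], [0.19, 2.56], [-1.23, 4.37], [0.02, 3.11], [-2.88, 2.88]. Speed limits (rad/s): [2.39, 2.39, 3.01, 3.14, 3.14, 3.14].

### API

Orientations are given as a rotation vector (axis times angle).
In Python, from station import robot, vision, job gives the robot as it stands.
- The arm moves only by the tool arm_command, never from a script. Its arguments are lists of equal length, an entry for each row: "hand": the opening, from 0 (shut) to 1 (fully open); "linear": the shift along the tool's x, y, z in mm, a list of three; "delta_rot": the turn, a rotation vector about the tool's x, y, z in degrees, a list of three. A call has 1 to 5 rows; each row shifts and turns the commanded pose from where the row before left it, along the tool's axes as they then stand; what a row does not reach is not made up. A row lasts 1/12 s, in which the tool goes at most 41.7 mm and 7.16 degrees, less where a joint would pass 70% of its speed; a pose out of reach is approached as far as the arm can. A call with a gripper value outside its range is refused whole. The fingers move at their own pace and stop on an object; "grip_force" is the grip in N (left out, the last holds). Time passes only in rows, so rows that do not move let the fingers close. It gives the time, the measured TCP pose, the force, the opening and the grip force at its end, in the units of the state.
- robot.read_state(): the state, without advancing time (a new reading comes with each control period).
- vision.capture(name): name is "scene" or "top" or "wrist"; returns (picture, depth): 480x640x3 uint8, red, green, blue; 480x640 float32, mm along the optical axis (not along the pixel's ray), 0 where there is no reading.
- vision.get_calibration(name): a dict with "fx", "fy", "cx", "cy" (pixels), "eye" and "orientation" of the camera in the world. Camera axes: x right, y up, looking along -z (the intrinsics and any distortion apply to the point x, -y, -z); pixel columns grow to the right and rows downward; lengths in mm; the calibration is good to about 2 mm. A picture is of the moment at which its call begins: read the wrist's pose just before it. get_calibration takes no time and is no camera call; for the wrist camera it gives the pose at the moment of the call.
- job.job_done(): hands the job in; it is judged then, once.
Trained networks look in the newest picture that a camera, given by its name, has taken for a name from the list of things; names that differ only in an ending like _2 or _b are one class to them, and where a whole thing is asked for, a point or a joint stands for the part that bears it (a point fixed in the world has none). Each returns a list of dicts, best first, with "conf" (0 to 1); they miss things now and then, are a little off and sometimes report something else, mostly with a low value. They report only what shows in the picture. A call takes as long as a camera call. They do not tell look-alikes from the thing itself.
- vision.spot_in(label, camera): "xy" ([column, row] in pixels, amid what is visible of it).
- vision.cut_out(label, camera): "pixels" (480x640 bool, what is visible of it) and "xy" ([column, row] in pixels, amid what is visible of it).
The state is a dict: "time_s": time; "joint_pos": joint angles; "qvel": joint speeds; "joint_efforts": joint torques, N m; "tool_pos": TCP position; "ee_rot": TCP orientation; "force": force on the tool from outside, world axes, zero at the start; "torque": the same for the moment, N m; "grip_width": finger opening in mm; "grip_force": force on a finger pad.
Only numpy, scipy, OpenCV 4.12 (cv2) and the standard library are available. Lean on these libraries where they do the work, as an engineer would, in place of code of your own. Each camera call takes 0.05 s, during which the arm holds its last target. There are 200 camera calls.

## Working session

There is one attempt and no reset: what is moved stays moved. The work goes in short steps, Python scripts to look and compute and a tool call to move; the robot and the scene stay as the last step left them, time stands still between calls to the robot, and variables do not carry over. Pictures are saved under pics/ and viewed, at most 14 in all, crops included, and the job is handed in when it is done.

Besides the shell and the picture viewer there is one more tool, called as a command line: name --argument value ..., lists and objects as JSON in quotes. arm_command: Moves the arm, as the interface text tells. Its arguments: {"type":"object","properties":{"hand":{"type":"array","items":{"type":"number"}},"linear":{"type":"array","items":{"type":"array","items":{"type":"number"}}},"delta_rot":{"type":"array","items":{"type":"array","items":{"type":"number"}}},"grip_force":{"type":"number"}},"required":["hand","linear","delta_rot"]}

```bash
mkdir -p pics; ls
cat > h.py <<'E'
import numpy as np, cv2
from scipy.spatial.transform import Rotation as R
from station import robot, vision, job
def Rm(o):
    o=np.array(o,float)
    if o.shape==(3,3): return o
    return R.from_rotvec(o).as_matrix() if o.size==3 else R.from_quat(o).as_matrix()
def cap(n):
    c=vision.get_calibration(n); im,d=vision.capture(n); return im,d,c
def cloud(d,c):
    v,u=np.mgrid[0:480,0:640]
    p=np.stack([(u-c['cx'])/c['fx']*d,-(v-c['cy'])/c['fy']*d,-d],-1)
    w=p@Rm(c['orientation']).T+np.array(c['eye']); w[d==0]=np.nan
    return w
def save(im,n): cv2.imwrite('pics/'+n,im[:,:,::-1])
E
python3 - <<'E'
from h import *
print(robot.read_state())
for n in ['scene','top']:
    im,d,c=cap(n); print(n,c,(d>0).mean()); save(im,n+'0.png'); np.savez(n+'0.npz',im=im,w=cloud(d,c))
    w=cloud(d,c)
    for l in ['board','blue_pad','white_pad','pot','lid','axe','marker','scale_bar','sherd','loupe']:
        for r in vision.cut_out(l,n)[:5]:
            m=r['pixels']; p=w[m]; p=p[~np.isnan(p[:,0])]
            if len(p): print(l,round(r['conf'],2),np.round(r['xy']),m.sum(),np.round(np.median(p,0)),'zmax',np.round(np.percentile(p[:,2],95)))
E
```

```text
pics
{'time_s': 0.0, 'joint_pos': array([-1.48638601e+00,  3.13493066e-01,  1.49841552e+00, -8.95191334e-06,
        1.33101217e+00, -2.23376814e-01]), 'qvel': array([ 0.00121513, -0.00033752,  0.00035082,  0.00170612,  0.00024139,
        0.00201213]), 'joint_efforts': array([-1.21156208e-03, -4.02213728e+01, -2.52268982e+01,  6.93779625e-02,
        3.52709193e-02, -9.05254274e-05]), 'tool_pos': array([ 159.02603714, -500.08222957,  238.14715294]), 'ee_rot': array([-3.10315413e+00, -4.81364922e-01, -1.31158809e-04]), 'force': array([-0.19393755, -0.38425428,  0.66682848]), 'torque': array([-0.01571356, -0.02431664, -0.02882453]), 'grip_force': 0.0, 'grip_width': 88.11258978252832}
scene {'fx': 581.8462469199023, 'fy': 581.8462469199023, 'cx': 313.8948612463644, 'cy': 240.08888156290487, 'eye': array([1142.42250781, -371.15709426, 1006.99357636]), 'orientation': array([0.5415362 , 0.32454364, 0.99296486])} 0.9960709635416667
board 0.84 [400. 211.] 10065 [573. 175.   3.] zmax 7.0
blue_pad 0.89 [442. 188.] 976 [577. 277.  11.] zmax 15.0
white_pad 0.71 [359. 216.] 1058 [541.  81.  11.]
[... 1153 characters left out ...]
1.] zmax 14.0
white_pad 0.17 [470. 209.] 217 [ 584. -346.    9.] zmax 42.0
pot 0.85 [417. 268.] 571 [ 463. -232.   28.] zmax 52.0
pot 0.76 [393. 313.] 568 [ 371. -185.   20.] zmax 52.0
lid 0.89 [415. 207.] 515 [ 594. -231.    8.] zmax 30.0
axe 0.9 [350. 270.] 711 [ 457. -103.   19.] zmax 22.0
marker 0.58 [471. 207.] 243 [ 584. -346.    9.] zmax 42.0
scale_bar 0.68 [472. 280.] 438 [ 444. -346.   15.] zmax 17.0
scale_bar 0.63 [499. 319.] 268 [ 368. -394.   11.] zmax 14.0
scale_bar 0.55 [443. 327.] 248 [ 356. -282.   11.] zmax 14.0
sherd 0.57 [344. 211.] 340 [576. -88.  10.] zmax 12.0
loupe 0.56 [389. 147.] 332 [ 712. -180.   29.] zmax 32.0
loupe 0.49 [261. 231.] 1357 [535.  80.  12.] zmax 14.0
```

View pics/top0.png

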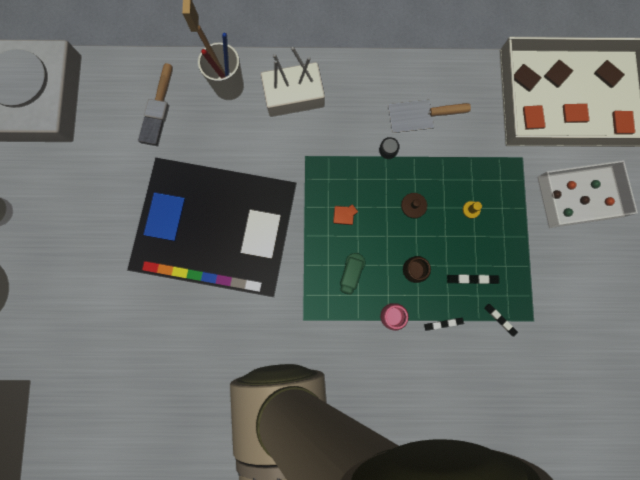

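View pics/scene0.png

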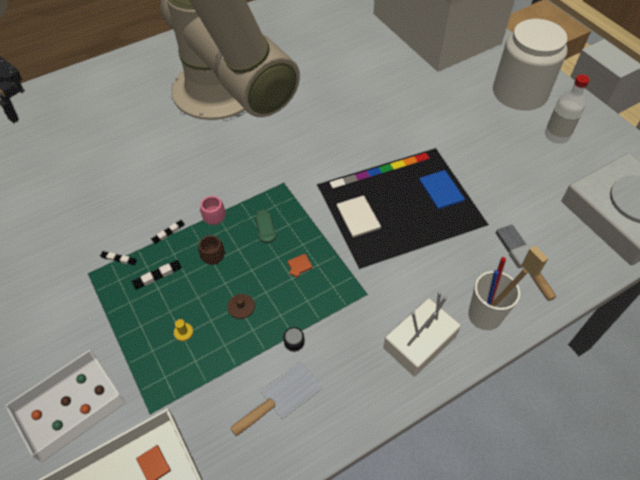

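Run:
```python
from h import *
im=cv2.imread('pics/top0.png'); cv2.imwrite('pics/crop.png',cv2.resize(im[190:345,330:530],None,fx=4,fy=3.8,interpolation=cv2.INTER_CUBIC))
for n in ['scene','top']:
    f=np.load(n+'0.npz'); im,w=f['im'],f['w']
    hsv=cv2.cvtColor(im,cv2.COLOR_RGB2HSV)
    z=w[:,:,2]
    def rect(m,t):
        m=cv2.morphologyEx(m.astype(np.uint8),cv2.MORPH_OPEN,np.ones((2,2)))
        k,l,s,_=cv2.connectedComponentsWithStats(m)
        for i in range(1,k):
            if s[i,4]>80:
                p=w[l==i]; r=cv2.minAreaRect(p[:,:2].astype(np.float32)); 
                b=cv2.boxPoints(r)
                print(n,t,s[i,:],np.round(r[0]),np.round(r[1]),round(r[2],1),'px',np.round(np.median(p,0)), 'rgb',im[l==i].mean(0).astype(int))
    rect((z>7.5)&(z<60)&(w[:,:,0]>200)&(w[:,:,0]<800)&(np.abs(w[:,:,1])<450)&~((w[:,:,1]<-420)),'obj')
```

```text
scene obj [420 172  44  38 915] [574. 278.] [65. 96.] 73.3 px [nan nan nan] rgb [ 35  79 147]
scene obj [201 197  25  29 569] [ 364. -174.] [47. 74.] 64.3 px [nan nan nan] rgb [124  72  81]
scene obj [337 198  44  40 983] [540.  84.] [68. 90.] 78.5 px [nan nan nan] rgb [205 197 177]
scene obj [256 211  21  34 515] [458. -97.] [39. 92.] 67.7 px [nan nan nan] rgb [59 92 69]
scene obj [152 221  32  23 176] [ 362. -281.] [13. 79.] 9.5 px [ 363. -281.    9.] rgb [93 90 83]
scene obj [496 226  34  36 644] [789. 255.] [ 43. 224.] 35.6 px [nan nan nan] rgb [107 108 106]
scene obj [199 237  27  29 594] [ 463. -222.] [45. 66.] 23.8 px [nan nan nan] rgb [47 38 29]
scene obj [103 252  32  13 160] [ 371. -396.] [70. 12.] 45.8 px [nan nan nan] rgb [96 93 85]
scene obj [290 256  23  16 176] [580. -83.] [39. 33.] 87.0 px [579. -82.   9.] rgb [168  87  51]
scene obj [132 261  50  28 416] [ 444. -342.] [ 17. 101.] 7.6 px [nan nan nan] rgb [88 85 79]
scene obj [236 298  10  12  91] [ 598. -229.] [13. 26.] 64.2 px [nan nan nan] rgb [64 45 34]
scene obj [176 321  12  16 144] [ 589. -344.] [16. 32.] 45.3 
[... 857 characters left out ...]
 [nan nan nan] rgb [146  76  46]
top obj [ 242  211   40   48 1395] [533.  79.] [63. 92.] 78.5 px [nan nan nan] rgb [177 178 174]
top obj [341 254  25  42 681] [ 453. -105.] [32. 82.] 62.9 px [nan nan nan] rgb [52 85 63]
top obj [404 257  28  27 429] [ 456. -232.] [58. 43.] 64.0 px [nan nan nan] rgb [38 35 26]
top obj [449 276  52   9 423] [ 441. -350.] [ 15. 108.] 3.0 px [nan nan nan] rgb [77 85 78]
top obj [382 304  28  28 419] [ 368. -187.] [60. 50.] 66.8 px [ 369. -185.   42.] rgb [131  79  89]
top obj [487 305  28  31 240] [ 365. -398.] [72. 13.] 43.6 px [ 366. -397.   12.] rgb [92 95 89]
top obj [427 319  38  13 250] [ 354. -288.] [14. 78.] 10.2 px [ 354. -287.   11.] rgb [103 105 103]
```

The largest scale bar is at top (472,280), about 101 mm long. The other two bars, at (499,319) and (443,327), are about 70 and 78 mm. The dark-brown pot is at (417,268), and the pink look-alike is at (395,316). The colour strip is on the board's near side.

View pics/crop.png

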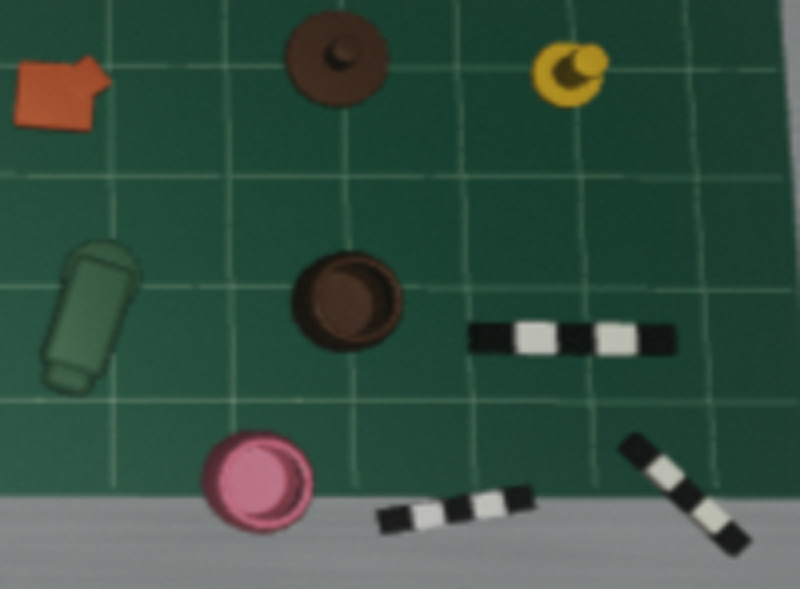

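arm_command --hand '[1,1,1,1,1]' --linear '[[0,0,0],[0,0,0],[0,0,0],[28,-22,-5],[28,-22,-5]]' --delta_rot '[[0,0,5.9],[0,0,5.9],[0,0,5.8],[0,0,0],[0,0,0]]'

```text
time_s: 1.52
tool_pos: [214.8, -456.1, 248.4]
ee_rot: [-3.141, 0.005, 0.0]
force: [0.3, 0.2, 0.1]
grip_width: 87.9
grip_force: 0.0
```

arm_command --hand '[1,1,1,1,1]' --linear '[[28,-22,-5],[28,-22,-5],[28,-22,-5],[28,-22,-5],[28,-22,-5]]' --delta_rot '[[0,0,0],[0,0,0],[0,0,0],[0,0,0],[0,0,0]]'

```text
time_s: 1.93
tool_pos: [356.1, -344.9, 274.1]
ee_rot: [3.141, 0.001, 0.0]
force: [0.4, -0.4, -0.3]
grip_width: 88.0
grip_force: 0.0
```

arm_command --hand '[1,1,1,1,1]' --linear '[[28,-22,-5],[28,-22,-5],[28,-22,-5],[28,-22,-5],[0,0,0]]' --delta_rot '[[0,0,0],[0,0,0],[0,0,0],[0,0,0],[0,0,0]]'

```text
time_s: 2.35
tool_pos: [470.4, -254.7, 294.5]
ee_rot: [3.142, 0.009, 0.003]
force: [-0.1, -0.1, 0.8]
grip_width: 88.1
grip_force: 0.0
```

```bash
cat >> h.py <<'E'
def st():
    s=robot.read_state(); r=R.from_rotvec(s['ee_rot']).as_matrix()
    print('t',round(s['time_s'],2),'tcp',np.round(s['tool_pos'],1),'yaw',round(np.degrees(np.arctan2(r[1,0],r[0,0])),1),'tilt',np.round(r[:2,2],3),'w',round(s['grip_width'],1),'gf',round(s['grip_force'],1),'q6',round(s['joint_pos'][5],2))
def look(labels,png=None,zmin=5):
    st(); im,d,c=cap('wrist'); w=cloud(d,c)
    if png: save(im,png); np.savez(png+'.npz',im=im,w=w)
    for l in labels:
        for r in vision.cut_out(l,'wrist')[:3]:
            p=w[r['pixels']]; p=p[~np.isnan(p[:,0])]
            if len(p)<20: continue
            zt=np.percentile(p[:,2],95); q=p[p[:,2]>zt-5]   # top face
            a=cv2.minAreaRect(q[:,:2].astype(np.float32)); b=cv2.boxPoints(a); e=[b[1]-b[0],b[2]-b[1]]; e=max(e,key=np.linalg.norm)
            print(l,round(r['conf'],2),np.round(r['xy']),'ztop',round(zt,1),'med',np.round(np.median(q,0),1),'rect',np.round(a[0],1),np.round(a[1]),'long dir',round(np.degrees(np.arctan2(e[1],e[0]))%180,1))
    return im,w
E
python3 - <<'E'
from h import *
look(['axe','pot','lid','marker','scale_bar','sherd'],'w1.png')
E
```

```text
t 2.35 tcp [ 470.4 -254.7  294.5] yaw 0.3 tilt [ 0.002 -0.   ] w 88.1 gf 0.0 q6 0.85
axe 0.66 [166. 204.] ztop 20.5 med [ 458.  -103.1   18.9] rect [ 457.9 -101.8] [36. 80.] long dir 159.9
pot 0.68 [237. 288.] ztop 49.9 med [ 378.4 -184.    49. ] rect [ 374.2 -183. ] [44. 45.] long dir 90.2
pot 0.64 [284. 202.] ztop 49.8 med [ 468.6 -230.3   49. ] rect [ 465.2 -229. ] [46. 44.] long dir 54.6
lid 0.85 [285.  57.] ztop 29.1 med [ 597.9 -232.3   29.2] rect [ 598.1 -232.2] [14. 15.] long dir 177.7
marker 0.7 [408.  69.] ztop 40.0 med [ 589.5 -349.5   39.1] rect [ 589.8 -349.7] [17. 17.] long dir 116.2
scale_bar 0.85 [335. 290.] ztop 11.2 med [ 359.5 -285.1    9.9] rect [ 358.5 -283.9] [13. 76.] long dir 100.0
scale_bar 0.66 [432. 279.] ztop 11.3 med [ 374.6 -390.4    9.9] rect [ 412.7 -357.3] [169.  15.] long dir 41.0
scale_bar 0.64 [394. 216.] ztop 14.5 med [ 447.6 -344.7   13.3] rect [ 447.  -345.1] [100.  17.] long dir 89.6
sherd 0.59 [140.  78.] ztop 9.8 med [577.8 -89.2   8.4] rect [578.5 -90.7] [48. 41.] long dir 85.4
sherd 0.2 [165. 200.] ztop 20.5 med [ 458.  -103.2   18.9] rect [ 457.8 -102.1] [35. 80.] long dir 159.9
```

View pics/w1.png

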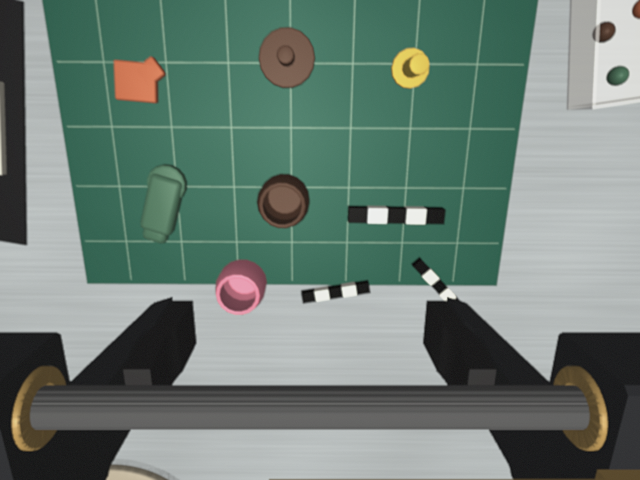

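The crop confirms it: the bar at crop (572,339) is clearly the longest, and the dark-brown pot is at (347,300), with the pink one at (258,482). The wrist view agrees, showing the axe at (163,204), pot (284,202), lid (286,57), marker (411,67) and large bar (396,215). I'll start with the axe.

arm_command --hand '[0.8,0.8,0.8,0.8,0.8]' --linear '[[-2.5,-30.5,25],[-2.5,-30.5,25],[-2.5,-30.5,25],[-2.5,-30.5,25],[-2.5,-30.5,25]]' --delta_rot '[[0,0,0],[0,0,0],[0,0,0],[0,0,0],[0,0,0]]'

```text
time_s: 3.12
tool_pos: [453.5, -104.9, 167.8]
ee_rot: [3.141, -0.002, 0.001]
force: [1.4, 1.0, -0.3]
grip_width: 70.9
grip_force: 0.0
```

arm_command --hand '[0.8,0.8,0.8,0.8,0.8]' --linear '[[0,0,35],[0,0,35],[0,0,30],[0,0,20],[0,0,0]]' --delta_rot '[[0,0,7.1],[0,0,7.1],[0,0,7.1],[0,0,0],[0,0,0]]'

```text
time_s: 3.53
tool_pos: [452.1, -105.3, 45.6]
ee_rot: [-3.085, 0.581, 0.01]
force: [-0.7, 0.9, -0.7]
grip_width: 70.4
grip_force: 0.0
```

Run:
```python
from h import *
look(['axe'],'w2.png')
```

```text
t 3.53 tcp [ 452.1 -105.3   45.6] yaw -21.3 tilt [-0.006  0.003] w 70.4 gf 0.0 q6 1.46
axe 0.86 [298. 268.] ztop 20.1 med [ 461.1 -103.1   18.8] rect [ 457.9 -103.7] [37. 81.] long dir 165.3
```

View pics/w2.png

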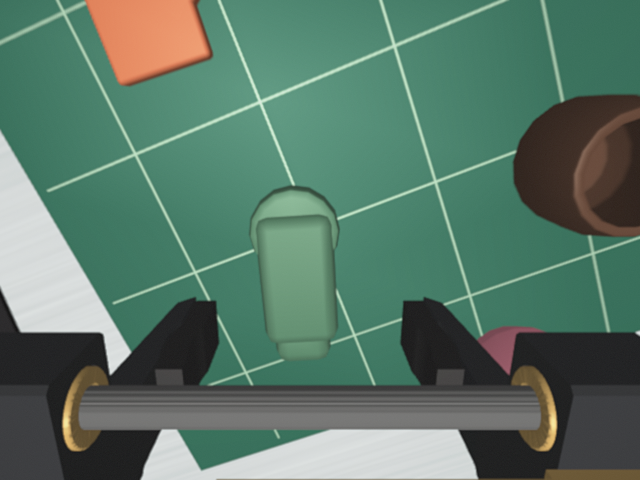

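The axe, at (298,268), lies ahead of the fingers and is turned about 4° from them. I'll correct for both and go down.

arm_command --hand '[0.8,0.8,0.8,0.8,0.8]' --linear '[[5,-3.5,0],[0,0,20],[0,0,15],[0,0,7.5],[0,0,0]]' --delta_rot '[[0,0,-4.5],[0,0,0],[0,0,0],[0,0,0],[0,0,0]]'

```text
time_s: 4.05
tool_pos: [460.2, -104.5, 6.4]
ee_rot: [-3.108, 0.458, 0.0]
force: [-0.7, 0.3, -0.3]
grip_width: 70.0
grip_force: 0.0
```

arm_command --hand '[0.3,0.3,0.3,0.3,0.3]' --linear '[[0,0,0],[0,0,0],[0,0,0],[0,0,0],[0,0,0]]' --delta_rot '[[0,0,0],[0,0,0],[0,0,0],[0,0,0],[0,0,0]]' --grip_force 15

```text
time_s: 4.47
tool_pos: [460.4, -104.3, 6.7]
ee_rot: [3.108, -0.458, 0.001]
force: [-0.1, 0.1, 0.1]
grip_width: 38.8
grip_force: 0.0
```

arm_command --hand '[0.3,0.3,0.3,0.3,0.3]' --linear '[[0,0,0],[0,0,0],[0,0,0],[0,0,0],[0,0,0]]' --delta_rot '[[0,0,0],[0,0,0],[0,0,0],[0,0,0],[0,0,0]]'

```text
time_s: 4.88
tool_pos: [460.4, -104.2, 6.5]
ee_rot: [3.108, -0.458, 0.001]
force: [-0.5, 1.9, 5.8]
grip_width: 33.8
grip_force: 15.0
```

Axe gripped. I'll lift it and move over the white pad.

arm_command --hand '[0.3,0.3,0.3,0.3,0.3]' --linear '[[0,0,-15],[0,0,-35],[0,0,-35],[0,0,-35],[3.4,-33,0]]' --delta_rot '[[0,0,0],[0,0,0],[0,0,0],[0,0,0],[0,0,0]]'

```text
time_s: 5.3
tool_pos: [474.9, -77.3, 131.9]
ee_rot: [3.103, -0.464, 0.015]
force: [1.0, -1.3, -1.5]
grip_width: 33.5
grip_force: 15.0
```

arm_command --hand '[0.3,0.3,0.3,0.3,0.3]' --linear '[[3.4,-33,0],[3.4,-33,0],[3.4,-33,0],[3.4,-33,0],[3.4,-33,0]]' --delta_rot '[[0,0,0],[0,0,0],[0,0,0],[0,0,0],[0,0,0]]'

```text
time_s: 5.72
tool_pos: [537.0, 81.1, 125.9]
ee_rot: [3.108, -0.458, -0.001]
force: [-0.1, -0.3, -1.9]
grip_width: 33.8
grip_force: 15.0
```

arm_command --hand '[0.3,0.3]' --linear '[[0,0,0],[0,0,0]]' --delta_rot '[[0,0,0],[0,0,0]]'

```text
time_s: 5.88
tool_pos: [536.7, 80.6, 125.5]
ee_rot: [3.108, -0.454, -0.002]
force: [0.3, -1.6, -2.1]
grip_width: 33.7
grip_force: 15.0
```

Run:
```python
from h import *
im,w=look(['axe','white_pad','blue_pad','board'],'w3.png')
```

```text
t 5.88 tcp [536.7  80.6 125.5] yaw -16.6 tilt [-0.001 -0.   ] w 33.7 gf 15.0 q6 1.79
axe 0.96 [313. 305.] ztop 139.0 med [545.2  77.4 137.9] rect [534.8  82. ] [37. 81.] long dir 159.7
white_pad 0.63 [301. 198.] ztop 11.5 med [561.5  76.   10.4] rect [553.6  78.8] [64. 56.] long dir 79.9
blue_pad 0.89 [ 26. 274.] ztop 11.5 med [563.7 262.8  10.4] rect [570.  271.1] [52. 91.] long dir 169.0
board 0.97 [173. 163.] ztop 3.6 med [603.7 155.2   2.4] rect [565.4 163.3] [283. 240.] long dir 73.4
```

View pics/w3.png

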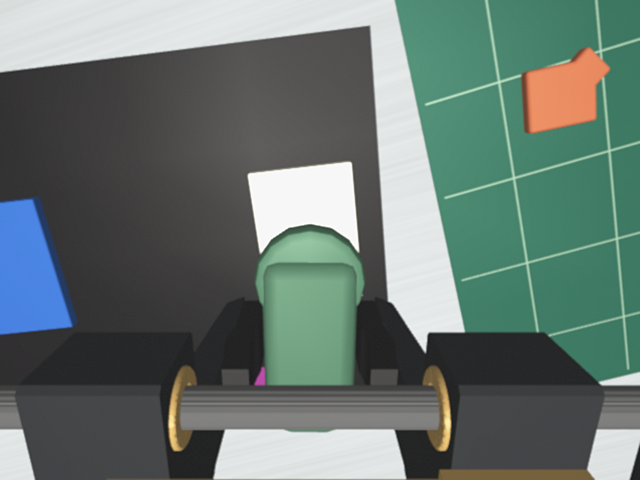

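The axe hangs centred over the white pad, whose back edge is at (300,168). The board is turned about -10.5°, so I'll turn the axe about 7° and lower it.

arm_command --hand '[0.3,0.3,0.3,0.3,0.3]' --linear '[[2,0,0],[0,0,30],[0,0,30],[0,0,25],[0,0,12]]' --delta_rot '[[0,0,-7],[0,0,0],[0,0,0],[0,0,0],[0,0,0]]'

```text
time_s: 6.55
tool_pos: [537.2, 78.1, 26.4]
ee_rot: [3.13, -0.27, -0.007]
force: [0.0, -1.2, -2.8]
grip_width: 33.6
grip_force: 15.0
```

arm_command --hand '[0.3,0.3,0.3,0.3,0.3]' --linear '[[0,0,5],[0,0,2],[0,0,1],[0,0,1],[0,0,0]]' --delta_rot '[[0,0,0],[0,0,0],[0,0,0],[0,0,0],[0,0,0]]'

```text
time_s: 6.97
tool_pos: [539.2, 78.8, 21.0]
ee_rot: [-3.13, 0.268, -0.002]
force: [0.0, 0.5, -1.4]
grip_width: 33.9
grip_force: 15.0
```

arm_command --hand '[0.3,0.3,0.3,0.3,0.3]' --linear '[[0,-2,1],[0,0,1],[0,0,1],[0,0,0.5],[0,0,0]]' --delta_rot '[[0,0,0],[0,0,0],[0,0,0],[0,0,0],[0,0,0]]'

```text
time_s: 7.38
tool_pos: [539.3, 81.0, 17.5]
ee_rot: [-3.13, 0.267, -0.001]
force: [-3.2, 0.5, 7.2]
grip_width: 33.7
grip_force: 15.0
```

arm_command --hand '[0.6,0.6,0.6,0.6,0.6]' --linear '[[0,0,0],[0,0,0],[0,0,0],[0,0,0],[0,0,-10]]' --delta_rot '[[0,0,0],[0,0,0],[0,0,0],[0,0,0],[0,0,0]]'

```text
time_s: 7.8
tool_pos: [538.2, 80.9, 25.6]
ee_rot: [3.13, -0.268, -0.005]
force: [0.8, 0.3, -1.5]
grip_width: 52.8
grip_force: 0.0
```

arm_command --hand '[0.6,0.6,0.6,0.6,0.6]' --linear '[[0,0,-35],[0,0,-40],[0,0,-40],[0,0,0],[0,0,0]]' --delta_rot '[[0,0,0],[0,0,0],[0,0,0],[0,0,0],[0,0,0]]'

```text
time_s: 8.22
tool_pos: [540.0, 80.9, 144.2]
ee_rot: [-3.13, 0.267, -0.008]
force: [-0.7, 0.4, -0.1]
grip_width: 52.9
grip_force: 0.0
```

Run:
```python
from h import *
im,w=look(['axe','white_pad','blue_pad'],'w4.png')
```

```text
t 8.22 tcp [540.   80.9 144.2] yaw -9.8 tilt [ 0.005 -0.   ] w 52.9 gf 0.0 q6 1.68
axe 0.55 [312. 235.] ztop 31.2 med [538.2  81.1  29.8] rect [536.6  80.6] [36. 80.] long dir 171.6
white_pad 0.63 [280. 228.] ztop 11.5 med [543.3  82.2  10.4] rect [536.9  81.7] [64. 90.] long dir 170.1
blue_pad 0.58 [ 35. 236.] ztop 11.6 med [568.6 267.3  10.4] rect [570.4 272.9] [54. 90.] long dir 169.9
```

View pics/w4.png

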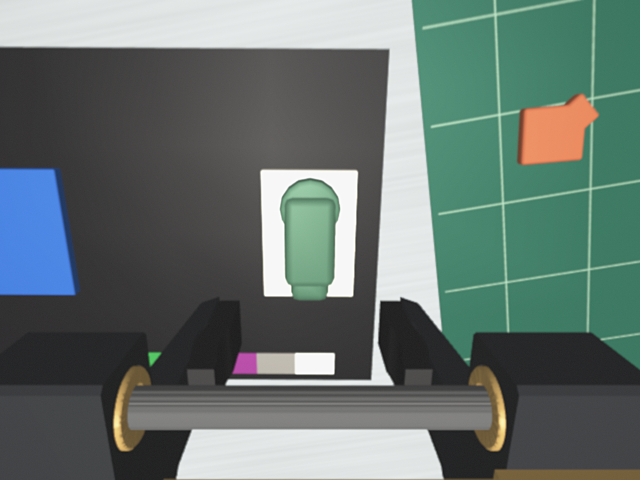

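The axe sits centred on the white pad and aligned: axe centre (536.6,80.6), pad centre (536.9,81.7). That puts the board centre at (554,180), the blue pad at (571,279) and the bar target at (500,190). Next is the bar.

arm_command --hand '[0.5,0.5,0.5,0.5,0.5]' --linear '[[0,0,0],[0,0,0],[0,0,0],[0,0,0],[0,0,0]]' --delta_rot '[[0,0,-7.1],[0,0,-7.1],[0,0,-7.1],[0,0,-7.1],[0,0,-7.1]]'

```text
time_s: 8.83
tool_pos: [538.6, 80.9, 140.5]
ee_rot: [-3.06, -0.709, 0.004]
force: [-0.3, 0.3, -1.1]
grip_width: 44.2
grip_force: 0.0
```

arm_command --hand '[0.5,0.5,0.5,0.5,0.5]' --linear '[[0,0,0],[0,0,0],[0,0,0],[0,0,0],[0,0,0]]' --delta_rot '[[0,0,-7.1],[0,0,-7.1],[0,0,-7.1],[0,0,-7.1],[0,0,-7.1]]'

```text
time_s: 9.25
tool_pos: [538.6, 80.9, 140.5]
ee_rot: [-2.698, -1.608, 0.003]
force: [-0.3, -0.3, -0.5]
grip_width: 44.1
grip_force: 0.0
```

arm_command --hand '[0.5,0.5,0.5,0.5,0.5]' --linear '[[0,0,0],[0,0,0],[0,0,0],[0,0,0],[0,0,0]]' --delta_rot '[[0,0,-7.1],[0,0,-7.1],[0,0,-7.1],[0,0,-7.1],[0,0,0]]'

```text
time_s: 9.67
tool_pos: [538.7, 80.9, 140.6]
ee_rot: [-2.222, -2.218, 0.002]
force: [0.3, -0.4, 1.1]
grip_width: 44.1
grip_force: 0.0
```

arm_command --hand '[0.5,0.5,0.5,0.5,0.5]' --linear '[[-35.5,-7.8,0],[-35.5,-7.8,0],[-35.5,-7.8,0],[-35.5,-7.8,0],[-35.5,-7.8,0]]' --delta_rot '[[0,0,0],[0,0,0],[0,0,0],[0,0,0],[0,0,0]]'

```text
time_s: 10.08
tool_pos: [498.1, -97.7, 141.1]
ee_rot: [-2.232, -2.209, 0.001]
force: [0.2, 0.2, 0.4]
grip_width: 44.4
grip_force: 0.0
```

arm_command --hand '[0.5,0.5,0.5,0.5,0.5]' --linear '[[-35.5,-7.8,0],[-35.5,-7.8,0],[-35.5,-7.8,0],[-35.5,-7.8,0],[-35.5,-7.8,0]]' --delta_rot '[[0,0,0],[0,0,0],[0,0,0],[0,0,0],[0,0,0]]'

```text
time_s: 10.5
tool_pos: [457.9, -275.1, 141.0]
ee_rot: [-2.233, -2.208, -0.0]
force: [0.4, -0.0, -0.1]
grip_width: 44.2
grip_force: 0.0
```

arm_command --hand '[0.5,0.5,0.5,0.5,0.5]' --linear '[[-35.5,-7.8,0],[-35.5,-7.8,0],[0,0,35],[0,0,35],[0,0,0]]' --delta_rot '[[0,0,0],[0,0,0],[0,0,0],[0,0,0],[0,0,0]]'

```text
time_s: 10.92
tool_pos: [440.1, -342.3, 65.4]
ee_rot: [-2.226, -2.201, -0.001]
force: [0.1, 0.9, -1.2]
grip_width: 44.0
grip_force: 0.0
```

Run:
```python
from h import *
im,w=look(['scale_bar'])
```

```text
t 10.92 tcp [ 440.1 -342.3   65.4] yaw 89.3 tilt [-0.008  0.009] w 44.0 gf 0.0 q6 -0.86
scale_bar 0.95 [142. 150.] ztop 11.0 med [ 359.2 -280.6    9.9] rect [ 359.  -283.9] [13. 76.] long dir 100.2
scale_bar 0.78 [326. 269.] ztop 14.3 med [ 447.2 -339.8   13.3] rect [ 447.6 -345.2] [101.  16.] long dir 89.4
```

arm_command --hand '[0.5,0.5,0.5,0.5,0.5]' --linear '[[-3,7.5,0],[0,0,30],[0,0,20],[0,0,10],[0,0,0]]' --delta_rot '[[0,0,0],[0,0,0],[0,0,0],[0,0,0],[0,0,0]]'

```text
time_s: 11.43
tool_pos: [450.4, -347.1, 11.6]
ee_rot: [-2.228, -2.213, -0.0]
force: [-0.0, 0.9, 0.7]
grip_width: 44.1
grip_force: 0.0
```

arm_command --hand '[0.5,0.5]' --linear '[[0,0,0],[0,0,0]]' --delta_rot '[[0,0,0],[0,0,0]]'

```text
time_s: 11.6
tool_pos: [451.1, -348.2, 13.6]
ee_rot: [2.227, 2.212, -0.0]
force: [-0.3, 0.2, -0.2]
grip_width: 43.8
grip_force: 0.0
```

arm_command --hand '[0.5,0.5,0.5,0.5,0.2]' --linear '[[2.5,-3.5,5],[0,0,5],[0,0,0],[0,0,0],[0,0,0]]' --delta_rot '[[0,0,0],[0,0,0],[0,0,0],[0,0,0],[0,0,0]]'

```text
time_s: 12.02
tool_pos: [446.9, -345.1, 1.8]
ee_rot: [2.229, 2.214, 0.0]
force: [0.0, -0.1, -0.8]
grip_width: 39.2
grip_force: 0.0
```

arm_command --hand '[0.08,0.08,0.08,0.08,0.08]' --linear '[[0,0,0],[0,0,0],[0,0,0],[0,0,0],[0,0,0]]' --delta_rot '[[0,0,0],[0,0,0],[0,0,0],[0,0,0],[0,0,0]]'

```text
time_s: 12.43
tool_pos: [446.9, -345.1, 1.8]
ee_rot: [2.228, 2.214, 0.0]
force: [0.1, 0.3, 0.9]
grip_width: 15.9
grip_force: 15.0
```

arm_command --hand '[0.08,0.08,0.08]' --linear '[[0,0,0],[0,0,0],[0,0,0]]' --delta_rot '[[0,0,0],[0,0,0],[0,0,0]]'

```text
time_s: 12.68
tool_pos: [446.9, -345.1, 1.8]
ee_rot: [2.228, 2.214, -0.0]
force: [-0.2, 1.4, 0.8]
grip_width: 15.6
grip_force: 15.0
```

arm_command --hand '[0.08,0.08,0.08,0.08,0.08]' --linear '[[0,0,-15],[0,0,-35],[0,0,-35],[0,0,-30],[25,3.5,0]]' --delta_rot '[[0,0,0],[0,0,0],[0,0,0],[0,0,0],[0,0,0]]'

```text
time_s: 13.1
tool_pos: [451.8, -324.4, 122.5]
ee_rot: [2.224, 2.203, -0.002]
force: [1.6, -0.7, -0.6]
grip_width: 15.8
grip_force: 15.0
```

arm_command --hand '[0.08,0.08,0.08,0.08,0.08]' --linear '[[36,3.5,0],[36,3.5,0],[36,3.5,0],[36,3.5,0],[36,3.5,0]]' --delta_rot '[[0,0,0],[0,0,0],[0,0,0],[0,0,0],[0,0,0]]'

```text
time_s: 13.52
tool_pos: [468.8, -138.5, 116.7]
ee_rot: [-2.229, -2.214, 0.0]
force: [0.7, -0.2, -0.2]
grip_width: 15.6
grip_force: 15.0
```

arm_command --hand '[0.08,0.08,0.08,0.08,0.08]' --linear '[[36,3.5,0],[36,3.5,0],[36,3.5,0],[36,3.5,0],[36,3.5,0]]' --delta_rot '[[0,0,0],[0,0,0],[0,0,0],[0,0,0],[0,0,0]]'

```text
time_s: 13.93
tool_pos: [487.5, 41.5, 116.8]
ee_rot: [-2.229, -2.214, 0.0]
force: [-0.7, -0.6, 0.5]
grip_width: 15.7
grip_force: 15.0
```

arm_command --hand '[0.08,0.08,0.08,0.08,0.08]' --linear '[[36,3.5,0],[36,3.5,0],[36,3.5,0],[36,3.5,0],[0,0,0]]' --delta_rot '[[0,0,0],[0,0,0],[0,0,0],[0,0,0],[0,0,0]]'

```text
time_s: 14.35
tool_pos: [502.3, 188.6, 116.6]
ee_rot: [-2.223, -2.219, -0.002]
force: [0.7, -0.4, -0.1]
grip_width: 15.7
grip_force: 15.0
```

arm_command --hand '[0.08,0.08,0.08,0.08,0.08]' --linear '[[0,0,35],[0,0,30],[0,0,0],[0,0,0],[0,0,0]]' --delta_rot '[[0,0,4.7],[0,0,4.8],[0,0,0],[0,0,0],[0,0,0]]'

```text
time_s: 14.77
tool_pos: [503.5, 183.4, 53.2]
ee_rot: [2.401, 2.024, 0.002]
force: [-0.1, -0.8, 0.3]
grip_width: 16.3
grip_force: 15.0
```

Run:
```python
from h import *
im,w=look(['scale_bar','white_pad','blue_pad'])
```

```text
t 14.77 tcp [503.5 183.4  53.2] yaw 80.3 tilt [0.002 0.   ] w 16.3 gf 15.0 q6 0.3
scale_bar 0.91 [309. 294.] ztop 65.7 med [505.6 198.9  64.7] rect [503.5 183.2] [101.  16.] long dir 80.3
white_pad 0.7 [320. 468.] ztop 11.0 med [491.5  72.7  10.1] rect [491.9  72.8] [19.  4.] long dir 80.8
blue_pad 0.83 [435.  57.] ztop 11.5 med [570.2 271.1  10.3] rect [570.5 269.9] [46. 91.] long dir 170.3
```

arm_command --hand '[0.08,0.08,0.08,0.08,0.08]' --linear '[[6,-4.5,0],[0,0,20],[0,0,15],[0,0,8],[0,0,0]]' --delta_rot '[[0,0,0],[0,0,0],[0,0,0],[0,0,0],[0,0,0]]'

```text
time_s: 15.38
tool_pos: [498.4, 190.5, 7.6]
ee_rot: [-2.403, -2.022, 0.003]
force: [0.3, -0.0, -0.5]
grip_width: 15.8
grip_force: 15.0
```

arm_command --hand '[0.08,0.08]' --linear '[[0,0,0],[0,0,0]]' --delta_rot '[[0,0,0],[0,0,0]]'

```text
time_s: 15.55
tool_pos: [499.8, 190.5, 9.6]
ee_rot: [2.403, 2.022, 0.002]
force: [0.2, -0.2, -0.7]
grip_width: 15.6
grip_force: 15.0
```

Down 5 mm more, release, and rise.

arm_command --hand '[0.08,0.08,0.08,0.08,0.08]' --linear '[[0,0,2],[0,0,1.5],[0,0,1],[0,0,0.5],[0,0,0]]' --delta_rot '[[0,0,0],[0,0,0],[0,0,0],[0,0,0],[0,0,0]]'

```text
time_s: 15.97
tool_pos: [499.5, 190.4, 4.8]
ee_rot: [2.404, 2.022, 0.001]
force: [-4.0, -0.9, 10.9]
grip_width: 15.7
grip_force: 15.0
```

arm_command --hand '[0.4,0.4,0.4,0.4,0.4]' --linear '[[0,0,0],[0,0,0],[0,0,0],[0,0,0],[0,0,0]]' --delta_rot '[[0,0,0],[0,0,0],[0,0,0],[0,0,0],[0,0,0]]'

```text
time_s: 16.38
tool_pos: [499.2, 190.3, 3.6]
ee_rot: [-2.404, -2.022, 0.0]
force: [-0.4, -0.0, -0.1]
grip_width: 34.9
grip_force: 0.0
```

arm_command --hand '[0.5,0.5,0.5,0.5,0.5]' --linear '[[0,0,-15],[0,0,-35],[0,0,-35],[0,0,-30],[0,0,0]]' --delta_rot '[[0,0,0],[0,0,0],[0,0,0],[0,0,0],[0,0,0]]'

```text
time_s: 16.8
tool_pos: [501.8, 190.8, 124.3]
ee_rot: [2.4, 2.019, 0.013]
force: [-0.3, 0.7, 1.0]
grip_width: 43.7
grip_force: 0.0
```

Run:
```python
from h import *
im,w=look(['scale_bar','axe'])
```

```text
t 16.8 tcp [501.8 190.8 124.3] yaw 80.1 tilt [0.01  0.001] w 43.7 gf 0.0 q6 0.32
scale_bar 0.85 [305. 235.] ztop 17.4 med [499.8 194.7  16.3] rect [499.3 190.2] [101.  16.] long dir 80.2
axe 0.68 [354. 374.] ztop 30.5 med [517.1  96.6  28.7] rect [514.9  97. ] [11. 34.] long dir 174.5
```

Bar placed at (499.3,190.2), direction 80.2°. Marker next, keeping this yaw.

arm_command --hand '[0.5,0.5,0.5,0.5,0.5]' --linear '[[-34.4,12.1,0],[-34.4,12.1,0],[-34.4,12.1,0],[-34.4,12.1,0],[-34.4,12.1,0]]' --delta_rot '[[0,0,0],[0,0,0],[0,0,0],[0,0,0],[0,0,0]]'

```text
time_s: 17.37
tool_pos: [528.6, 8.9, 117.0]
ee_rot: [-2.402, -2.021, 0.003]
force: [0.5, -0.3, -0.1]
grip_width: 44.4
grip_force: 0.0
```

arm_command --hand '[0.5,0.5,0.5,0.5,0.5]' --linear '[[-34.4,12.1,0],[-34.4,12.1,0],[-34.4,12.1,0],[-34.4,12.1,0],[-34.4,12.1,0]]' --delta_rot '[[0,0,0],[0,0,0],[0,0,0],[0,0,0],[0,0,0]]'

```text
time_s: 17.78
tool_pos: [558.8, -170.9, 116.7]
ee_rot: [-2.402, -2.02, 0.002]
force: [1.5, -0.2, 0.3]
grip_width: 44.6
grip_force: 0.0
```

arm_command --hand '[0.5,0.5,0.5,0.5,0.5]' --linear '[[-34.4,12.1,0],[-34.4,12.1,0],[-34.4,12.1,0],[-34.4,12.1,0],[-34.4,12.1,0]]' --delta_rot '[[0,0,0],[0,0,0],[0,0,0],[0,0,0],[0,0,0]]'

```text
time_s: 18.2
tool_pos: [589.1, -350.5, 116.3]
ee_rot: [-2.402, -2.02, 0.001]
force: [0.5, 0.6, 0.3]
grip_width: 44.1
grip_force: 0.0
```

arm_command --hand '[0.5,0.5,0.5,0.5,0.5]' --linear '[[0,0,20],[0,0,20],[0,0,0],[0,0,0],[0,0,0]]' --delta_rot '[[0,0,0],[0,0,0],[0,0,0],[0,0,0],[0,0,0]]'

```text
time_s: 18.62
tool_pos: [589.9, -348.9, 79.0]
ee_rot: [-2.404, -2.023, 0.0]
force: [0.3, 0.4, 0.7]
grip_width: 44.1
grip_force: 0.0
```

Run:
```python
from h import *
im,w=look(['marker'])
```

```text
t 18.62 tcp [ 589.9 -348.9   79. ] yaw 80.2 tilt [-0.  0.] w 44.1 gf 0.0 q6 -0.53
marker 0.86 [312. 265.] ztop 39.7 med [ 590.6 -349.1   39.1] rect [ 590.3 -349.9] [17. 17.] long dir 79.7
```

arm_command --hand '[0.5,0.5,0.5,0.5,0.5]' --linear '[[0,0,25],[0,0,25],[0,0,15],[0,0,2],[0,0,0]]' --delta_rot '[[0,0,0],[0,0,0],[0,0,0],[0,0,0],[0,0,0]]'

```text
time_s: 19.13
tool_pos: [589.8, -349.0, 12.0]
ee_rot: [-2.404, -2.022, 0.0]
force: [0.1, -0.9, 0.6]
grip_width: 44.1
grip_force: 0.0
```

arm_command --hand '[0.08,0.08,0.08,0.08,0.08]' --linear '[[0,0,0],[0,0,0],[0,0,0],[0,0,0],[0,0,0]]' --delta_rot '[[0,0,0],[0,0,0],[0,0,0],[0,0,0],[0,0,0]]'

```text
time_s: 19.55
tool_pos: [590.0, -349.4, 12.6]
ee_rot: [2.403, 2.021, 0.0]
force: [0.0, 0.6, 3.5]
grip_width: 17.4
grip_force: 15.0
```

arm_command --hand '[0.08,0.08,0.08,0.08,0.08]' --linear '[[0,0,0],[0,0,0],[0,0,0],[0,0,0],[0,0,0]]' --delta_rot '[[0,0,0],[0,0,0],[0,0,0],[0,0,0],[0,0,0]]'

```text
time_s: 19.97
tool_pos: [590.0, -349.4, 12.6]
ee_rot: [2.403, 2.021, 0.0]
force: [-0.4, -0.1, 5.2]
grip_width: 17.8
grip_force: 15.0
```

arm_command --hand '[0.08,0.08,0.08,0.08,0.08]' --linear '[[0,0,-15],[0,0,-30],[0,0,-35],[0,0,-20],[0,0,0]]' --delta_rot '[[0,0,0],[0,0,0],[0,0,0],[0,0,0],[0,0,0]]'

```text
time_s: 20.38
tool_pos: [591.2, -350.3, 117.0]
ee_rot: [2.398, 2.017, 0.002]
force: [0.8, -0.6, -0.6]
grip_width: 17.5
grip_force: 15.0
```

arm_command --hand '[0.08,0.08,0.08,0.08,0.08]' --linear '[[34.4,-8.4,0],[34.4,-8.4,0],[34.4,-8.4,0],[34.4,-8.4,0],[34.4,-8.4,0]]' --delta_rot '[[0,0,0],[0,0,0],[0,0,0],[0,0,0],[0,0,0]]'

```text
time_s: 20.8
tool_pos: [576.9, -170.7, 110.5]
ee_rot: [-2.403, -2.021, 0.001]
force: [0.7, -0.8, 0.4]
grip_width: 17.3
grip_force: 15.0
```

arm_command --hand '[0.08,0.08,0.08,0.08,0.08]' --linear '[[34.4,-8.4,0],[34.4,-8.4,0],[34.4,-8.4,0],[34.4,-8.4,0],[34.4,-8.4,0]]' --delta_rot '[[0,0,0],[0,0,0],[0,0,0],[0,0,0],[0,0,0]]'

```text
time_s: 21.22
tool_pos: [565.0, 5.9, 110.7]
ee_rot: [-2.403, -2.021, 0.002]
force: [0.1, 0.5, -0.5]
grip_width: 17.6
grip_force: 15.0
```

arm_command --hand '[0.08,0.08,0.08,0.08,0.08]' --linear '[[34.4,-8.4,0],[34.4,-8.4,0],[34.4,-8.4,0],[34.4,-8.4,0],[34.4,-8.4,0]]' --delta_rot '[[0,0,0],[0,0,0],[0,0,0],[0,0,0],[0,0,0]]'

```text
time_s: 21.63
tool_pos: [553.0, 182.4, 110.6]
ee_rot: [-2.404, -2.022, 0.002]
force: [0.3, -0.9, -0.6]
grip_width: 17.5
grip_force: 15.0
```

arm_command --hand '[0.08,0.08,0.08,0.08,0.08]' --linear '[[0,0,30],[0,0,30],[0,0,10],[0,0,0],[0,0,0]]' --delta_rot '[[0,0,0],[0,0,0],[0,0,0],[0,0,0],[0,0,0]]'

```text
time_s: 22.05
tool_pos: [554.1, 180.5, 41.9]
ee_rot: [-2.405, -2.021, 0.001]
force: [0.3, -0.6, 0.1]
grip_width: 17.4
grip_force: 15.0
```

Run:
```python
from h import *
im,w=look(['marker','blue_pad'])
```

```text
t 22.05 tcp [554.1 180.5  41.9] yaw 80.1 tilt [-0.001 -0.   ] w 17.4 gf 15.0 q6 0.29
marker 0.87 [310. 325.] ztop 69.0 med [554.  181.5  68.4] rect [553.8 180.2] [17. 18.] long dir 115.9
blue_pad 0.75 [310.  66.] ztop 11.5 med [570.9 272.8  10.3] rect [570.6 271.3] [49. 90.] long dir 170.1
```

arm_command --hand '[0.08,0.08,0.08,0.08,0.08]' --linear '[[0,0,12],[0,0,7],[0,0,3],[0,0,0],[0,0,0]]' --delta_rot '[[0,0,0],[0,0,0],[0,0,0],[0,0,0],[0,0,0]]'

```text
time_s: 22.62
tool_pos: [553.9, 180.8, 19.5]
ee_rot: [-2.404, -2.022, 0.001]
force: [-0.3, -0.8, -0.6]
grip_width: 17.5
grip_force: 15.0
```

arm_command --hand '[0.08,0.08,0.08,0.08,0.08]' --linear '[[0,0,1],[0,0,1],[0,0,1],[0,0,1],[0,0,0]]' --delta_rot '[[0,0,0],[0,0,0],[0,0,0],[0,0,0],[0,0,0]]'

```text
time_s: 23.03
tool_pos: [554.0, 180.8, 15.7]
ee_rot: [2.404, 2.022, 0.0]
force: [-0.3, 0.7, -0.9]
grip_width: 17.6
grip_force: 15.0
```

arm_command --hand '[0.08,0.08,0.35,0.35,0.35]' --linear '[[0,0,0.6],[0,0,0],[0,0,0],[0,0,0],[0,0,0]]' --delta_rot '[[0,0,0],[0,0,0],[0,0,0],[0,0,0],[0,0,0]]'

```text
time_s: 23.45
tool_pos: [553.9, 180.8, 15.0]
ee_rot: [-2.404, -2.022, 0.0]
force: [0.6, 0.4, -0.9]
grip_width: 30.4
grip_force: 0.0
```

arm_command --hand '[0.35,0.35,0.35,0.35,0.35]' --linear '[[0,0,-20],[0,0,-35],[0,0,-35],[0,0,-20],[0,0,0]]' --delta_rot '[[0,0,0],[0,0,0],[0,0,0],[0,0,0],[0,0,0]]'

```text
time_s: 23.87
tool_pos: [555.9, 181.1, 129.7]
ee_rot: [2.401, 2.019, 0.011]
force: [0.0, 0.8, -0.0]
grip_width: 30.6
grip_force: 0.0
```

Run:
```python
from h import *
im,w=look(['marker','scale_bar','blue_pad'])
```

```text
t 23.87 tcp [555.9 181.1 129.7] yaw 80.1 tilt [0.008 0.001] w 30.6 gf 0.0 q6 0.29
marker 0.81 [303. 238.] ztop 42.8 med [553.8 181.   42.1] rect [553.6 180.4] [17. 17.] long dir 23.6
scale_bar 0.8 [219. 228.] ztop 17.4 med [500.4 195.4  16.3] rect [509.6 188.4] [101.  37.] long dir 80.1
blue_pad 0.83 [304.  70.] ztop 11.5 med [571.8 280.3  10.4] rect [571.9 278.8] [64. 90.] long dir 170.2
```

arm_command --hand '[0.8,0.8,0.8,0.8,0.8]' --linear '[[-34.9,-1.4,0],[-34.9,-1.4,0],[-34.9,-1.4,0],[-34.9,-1.4,0],[-34.9,-1.4,0]]' --delta_rot '[[0,0,0],[0,0,0],[0,0,0],[0,0,0],[0,0,0]]'

```text
time_s: 24.48
tool_pos: [515.9, 8.8, 123.7]
ee_rot: [-2.402, -2.021, 0.003]
force: [1.2, 0.2, 1.0]
grip_width: 62.0
grip_force: 0.0
```

arm_command --hand '[0.8,0.8,0.8,0.8,0.8]' --linear '[[-34.9,-1.4,0],[-34.9,-1.4,0],[-34.9,-1.4,0],[-34.9,-1.4,0],[-34.9,-1.4,0]]' --delta_rot '[[0,0,0],[0,0,0],[0,0,0],[0,0,0],[0,0,0]]'

```text
time_s: 24.9
tool_pos: [479.2, -161.9, 123.8]
ee_rot: [-2.402, -2.021, 0.001]
force: [0.4, 0.1, -0.6]
grip_width: 70.6
grip_force: 0.0
```

arm_command --hand '[0.8,0.8,0.8,0.8,0.8]' --linear '[[-34.9,-1.4,0],[-34.9,-1.4,0],[0,0,15],[0,0,0],[0,0,0]]' --delta_rot '[[0,0,0],[0,0,0],[0,0,0],[0,0,0],[0,0,0]]'

```text
time_s: 25.32
tool_pos: [464.9, -228.2, 108.7]
ee_rot: [-2.402, -2.019, 0.001]
force: [-0.1, 0.2, -0.5]
grip_width: 70.4
grip_force: 0.0
```

Run:
```python
from h import *
im,w=look(['pot'],'w5.png')
```

```text
t 25.32 tcp [ 464.9 -228.2  108.7] yaw 80.1 tilt [-0.003  0.003] w 70.4 gf 0.0 q6 -0.51
pot 0.64 [313. 257.] ztop 49.6 med [ 466.  -223.2   48.9] rect [ 465.2 -227.8] [45. 45.] long dir 112.6
```

View pics/w5.png

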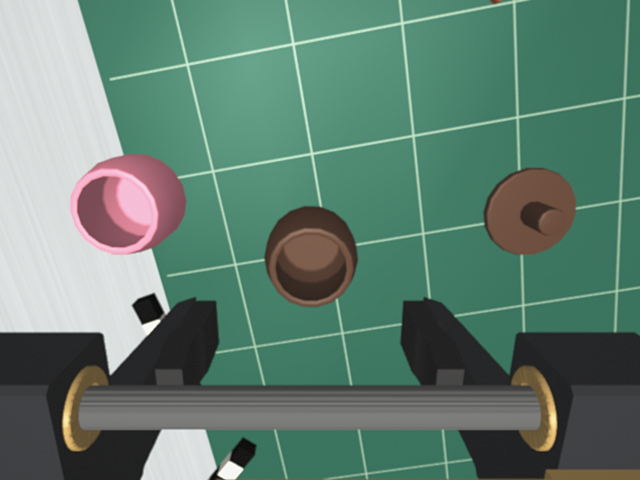

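The marker is placed, and the gripper is centred over the dark pot at (311,257); the pink one, at (128,205), is well clear. I'll go down and grip.

arm_command --hand '[0.8,0.8,0.8,0.8,0.8]' --linear '[[0,0,35],[0,0,35],[0,0,23],[0,0,8],[0,0,0]]' --delta_rot '[[0,0,0],[0,0,0],[0,0,0],[0,0,0],[0,0,0]]'

```text
time_s: 25.83
tool_pos: [465.3, -227.8, 8.1]
ee_rot: [-2.401, -2.022, 0.001]
force: [0.3, -0.3, 0.5]
grip_width: 70.3
grip_force: 0.0
```

arm_command --hand '[0.5,0.5,0.5,0.5,0.5]' --linear '[[0,0,0],[0,0,0],[0,0,0],[0,0,0],[0,0,0]]' --delta_rot '[[0,0,0],[0,0,0],[0,0,0],[0,0,0],[0,0,0]]' --grip_force 18

```text
time_s: 26.25
tool_pos: [466.3, -229.3, 10.5]
ee_rot: [2.403, 2.021, 0.001]
force: [0.1, 1.4, 7.8]
grip_width: 50.9
grip_force: 18.0
```

arm_command --hand '[0.5,0.5,0.5]' --linear '[[0,0,0],[0,0,0],[0,0,0]]' --delta_rot '[[0,0,0],[0,0,0],[0,0,0]]'

```text
time_s: 26.5
tool_pos: [466.3, -229.3, 10.5]
ee_rot: [2.403, 2.021, 0.001]
force: [-1.2, 1.3, 7.5]
grip_width: 50.9
grip_force: 18.0
```

arm_command --hand '[0.5,0.5,0.5,0.5,0.5]' --linear '[[0,0,-8],[0,0,-20],[0,0,-30],[0,0,-32],[0,0,0]]' --delta_rot '[[0,0,0],[0,0,0],[0,0,0],[0,0,0],[0,0,0]]'

```text
time_s: 26.92
tool_pos: [467.8, -230.5, 105.2]
ee_rot: [2.397, 2.016, 0.003]
force: [0.8, 0.1, 0.3]
grip_width: 50.5
grip_force: 18.0
```

arm_command --hand '[0.5,0.5,0.5,0.5,0.5]' --linear '[[20,1.1,0],[34.6,1.1,0],[34.6,1.1,0],[34.6,1.1,0],[34.6,1.1,0]]' --delta_rot '[[0,0,0],[0,0,0],[0,0,0],[0,0,0],[0,0,0]]'

```text
time_s: 27.33
tool_pos: [498.1, -72.3, 99.4]
ee_rot: [2.405, 2.021, 0.0]
force: [-0.1, -0.5, -1.0]
grip_width: 50.6
grip_force: 18.0
```

arm_command --hand '[0.5,0.5,0.5,0.5,0.5]' --linear '[[34.6,1.1,0],[34.6,1.1,0],[34.6,1.1,0],[34.6,1.1,0],[34.6,1.1,0]]' --delta_rot '[[0,0,0],[0,0,0],[0,0,0],[0,0,0],[0,0,0]]'

```text
time_s: 27.75
tool_pos: [533.2, 97.5, 99.3]
ee_rot: [2.404, 2.022, 0.0]
force: [0.5, -1.1, -0.9]
grip_width: 50.6
grip_force: 18.0
```

arm_command --hand '[0.5,0.5,0.5,0.5,0.5]' --linear '[[34.6,1.1,0],[34.6,1.1,0],[34.6,1.1,0],[34.6,1.1,0],[34.6,1.1,0]]' --delta_rot '[[0,0,0],[0,0,0],[0,0,0],[0,0,0],[0,0,0]]'

```text
time_s: 28.17
tool_pos: [568.2, 267.0, 99.2]
ee_rot: [-2.404, -2.022, 0.0]
force: [0.6, -0.2, -0.3]
grip_width: 50.6
grip_force: 18.0
```

arm_command --hand '[0.5,0.5,0.5,0.5,0.5]' --linear '[[14,1,0],[0,0,20],[0,0,20],[0,0,0],[0,0,0]]' --delta_rot '[[0,0,0],[0,0,0],[0,0,0],[0,0,0],[0,0,0]]'

```text
time_s: 28.58
tool_pos: [571.2, 278.6, 58.7]
ee_rot: [-2.404, -2.022, 0.003]
force: [0.9, 0.8, -1.4]
grip_width: 50.7
grip_force: 18.0
```

Run:
```python
from h import *
im,w=look(['pot','blue_pad'],'w6.png')
```

```text
t 28.58 tcp [571.2 278.6  58.7] yaw 80.1 tilt [-0.002 -0.001] w 50.7 gf 18.0 q6 0.44
blue_pad 0.82 [312. 244.] ztop 11.3 med [576.1 294.5  10.3] rect [573.6 287.7] [47. 90.] long dir 169.8
```

View pics/w6.png

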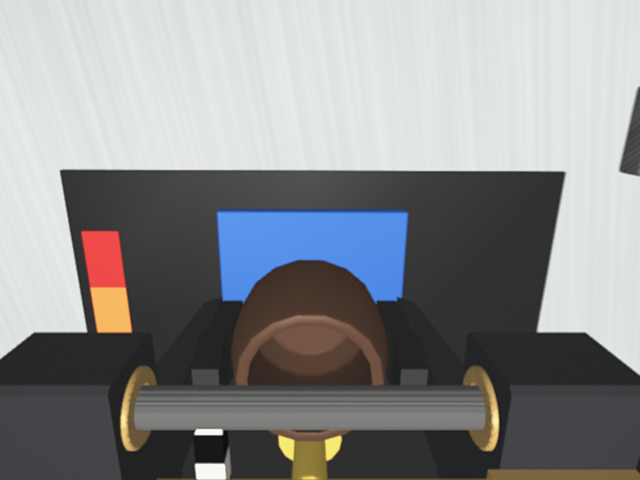

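The pot is held upright, central over the blue pad at (312,250). Lowering it gently.

arm_command --hand '[0.5,0.5,0.5,0.5,0.5]' --linear '[[0,0,15],[0,0,12],[0,0,6],[0,0,0],[0,0,0]]' --delta_rot '[[0,0,0],[0,0,0],[0,0,0],[0,0,0],[0,0,0]]'

```text
time_s: 29.15
tool_pos: [571.8, 278.8, 26.2]
ee_rot: [-2.404, -2.022, 0.0]
force: [-0.3, -0.1, -0.2]
grip_width: 50.4
grip_force: 18.0
```

arm_command --hand '[0.5,0.5,0.5,0.5,0.5]' --linear '[[0,0,1],[0,0,1],[0,0,1],[0,0,0],[0,0,0]]' --delta_rot '[[0,0,0],[0,0,0],[0,0,0],[0,0,0],[0,0,0]]'

```text
time_s: 29.57
tool_pos: [571.7, 278.8, 23.2]
ee_rot: [2.404, 2.022, 0.0]
force: [-0.4, -0.0, -0.4]
grip_width: 50.5
grip_force: 18.0
```

arm_command --hand '[0.5,0.5,0.5,0.5,0.5]' --linear '[[0,0,0.7],[0,0,0.7],[0,0,0.5],[0,0,0.3],[0,0,0]]' --delta_rot '[[0,0,0],[0,0,0],[0,0,0],[0,0,0],[0,0,0]]'

```text
time_s: 29.98
tool_pos: [571.7, 278.9, 21.6]
ee_rot: [2.404, 2.022, 0.0]
force: [-1.7, -1.2, 5.0]
grip_width: 50.6
grip_force: 18.0
```

arm_command --hand '[0.8,0.8,0.8,0.8,0.8]' --linear '[[0,0,0],[0,0,0],[0,0,0],[0,0,0],[0,0,-10]]' --delta_rot '[[0,0,0],[0,0,0],[0,0,0],[0,0,0],[0,0,0]]'

```text
time_s: 30.4
tool_pos: [570.7, 278.5, 29.4]
ee_rot: [-2.403, -2.021, 0.005]
force: [0.5, 0.3, 0.2]
grip_width: 70.8
grip_force: 0.0
```

arm_command --hand '[0.8,0.8,0.8,0.8,0.8]' --linear '[[0,0,-35],[0,0,-38],[0,0,-38],[0,0,0],[0,0,0]]' --delta_rot '[[0,0,0],[0,0,0],[0,0,0],[0,0,0],[0,0,0]]'

```text
time_s: 30.82
tool_pos: [572.6, 279.1, 144.8]
ee_rot: [2.403, 2.021, 0.007]
force: [-0.4, 0.5, -1.2]
grip_width: 70.5
grip_force: 0.0
```

Run:
```python
from h import *
im,w=look(['pot','blue_pad','marker'])
```

```text
t 30.82 tcp [572.6 279.1 144.8] yaw 80.1 tilt [0.005 0.001] w 70.5 gf 0.0 q6 0.44
pot 0.62 [310. 241.] ztop 60.7 med [572.3 285.   59.9] rect [572.  280.4] [45. 45.] long dir 32.4
blue_pad 0.81 [310. 197.] ztop 11.5 med [578.2 290.7  10.3] rect [571.9 278.7] [64. 90.] long dir 170.0
marker 0.9 [306. 362.] ztop 42.2 med [554.8 185.1  41.7] rect [555.1 184.8] [ 9. 17.] long dir 164.9
marker 0.66 [309. 245.] ztop 60.7 med [572.3 285.2  59.9] rect [572.  280.3] [45. 45.] long dir 30.3
```

arm_command --hand '[0.5,0.5,0.5,0.5,0.5]' --linear '[[-35.6,8.1,0],[-35.6,8.1,0],[-35.6,8.1,0],[-35.6,8.1,0],[-35.6,8.1,0]]' --delta_rot '[[0,0,0],[0,0,0],[0,0,0],[0,0,0],[0,0,0]]'

```text
time_s: 31.43
tool_pos: [580.5, 94.9, 140.8]
ee_rot: [-2.403, -2.022, 0.002]
force: [-0.6, -0.1, 0.0]
grip_width: 44.4
grip_force: 0.0
```

arm_command --hand '[0.5,0.5,0.5,0.5,0.5]' --linear '[[-35.6,8.1,0],[-35.6,8.1,0],[-35.6,8.1,0],[-35.6,8.1,0],[-35.6,8.1,0]]' --delta_rot '[[0,0,0],[0,0,0],[0,0,0],[0,0,0],[0,0,0]]'

```text
time_s: 31.85
tool_pos: [589.9, -87.5, 140.8]
ee_rot: [-2.403, -2.021, 0.002]
force: [1.0, 0.3, -0.1]
grip_width: 44.0
grip_force: 0.0
```

arm_command --hand '[0.5,0.5,0.5,0.5,0.5]' --linear '[[-35.6,8.1,0],[-35.6,8.1,0],[-35.6,8.1,0],[-35.6,8.1,0],[0,0,35]]' --delta_rot '[[0,0,0],[0,0,0],[0,0,0],[0,0,0],[0,0,0]]'

```text
time_s: 32.27
tool_pos: [599.8, -239.2, 111.1]
ee_rot: [2.401, 2.009, 0.004]
force: [3.0, 0.0, 0.0]
grip_width: 44.4
grip_force: 0.0
```

arm_command --hand '[0.5,0.5,0.5,0.5,0.5]' --linear '[[0,0,30],[0,0,0],[0,0,0],[0,0,0],[0,0,0]]' --delta_rot '[[0,0,0],[0,0,0],[0,0,0],[0,0,0],[0,0,0]]'

```text
time_s: 32.68
tool_pos: [598.9, -231.7, 79.0]
ee_rot: [2.401, 2.021, 0.001]
force: [0.2, -0.2, 0.7]
grip_width: 43.9
grip_force: 0.0
```

Run:
```python
from h import *
im,w=look(['lid'])
```

```text
t 32.68 tcp [ 598.9 -231.7   79. ] yaw 80.2 tilt [ 0.003 -0.002] w 43.9 gf 0.0 q6 -0.38
lid 0.73 [309. 257.] ztop 29.1 med [ 598.9 -230.8   29.1] rect [ 598.7 -231.7] [15. 15.] long dir 80.9
```

arm_command --hand '[0.5,0.5,0.5,0.5,0.5]' --linear '[[0,0,28],[0,0,25],[0,0,13],[0,0,0],[0,0,0]]' --delta_rot '[[0,0,0],[0,0,0],[0,0,0],[0,0,0],[0,0,0]]'

```text
time_s: 33.2
tool_pos: [598.4, -231.8, 11.7]
ee_rot: [2.404, 2.022, 0.0]
force: [-0.1, 0.4, 0.4]
grip_width: 43.9
grip_force: 0.0
```

arm_command --hand '[0.05,0.05,0.05,0.05,0.05]' --linear '[[0,0,0],[0,0,0],[0,0,0],[0,0,0],[0,0,0]]' --delta_rot '[[0,0,0],[0,0,0],[0,0,0],[0,0,0],[0,0,0]]'

```text
time_s: 33.62
tool_pos: [598.3, -231.8, 11.5]
ee_rot: [2.404, 2.022, 0.0]
force: [0.4, 0.6, 3.4]
grip_width: 15.0
grip_force: 18.0
```

arm_command --hand '[0.05,0.05,0.05]' --linear '[[0,0,0],[0,0,0],[0,0,0]]' --delta_rot '[[0,0,0],[0,0,0],[0,0,0]]'

```text
time_s: 33.87
tool_pos: [598.3, -231.8, 11.5]
ee_rot: [2.404, 2.022, 0.0]
force: [-1.0, 0.6, 4.6]
grip_width: 15.4
grip_force: 18.0
```

arm_command --hand '[0.05,0.05,0.05,0.05,0.05]' --linear '[[0,0,-10],[0,0,-30],[0,0,-35],[0,0,-30],[0,0,0]]' --delta_rot '[[0,0,0],[0,0,0],[0,0,0],[0,0,0],[0,0,0]]'

```text
time_s: 34.28
tool_pos: [600.2, -232.9, 122.9]
ee_rot: [2.396, 2.016, 0.005]
force: [0.2, -1.1, 1.0]
grip_width: 15.6
grip_force: 18.0
```

arm_command --hand '[0.05,0.05,0.05,0.05,0.05]' --linear '[[20,-4.6,0],[35.7,-8.1,0],[35.7,-8.1,0],[35.7,-8.1,0],[35.7,-8.1,0]]' --delta_rot '[[0,0,0],[0,0,0],[0,0,0],[0,0,0],[0,0,0]]'

```text
time_s: 34.7
tool_pos: [588.9, -63.3, 115.8]
ee_rot: [-2.404, -2.021, 0.0]
force: [0.5, 0.8, -0.6]
grip_width: 15.1
grip_force: 18.0
```

arm_command --hand '[0.05,0.05,0.05,0.05,0.05]' --linear '[[35.7,-8.1,0],[35.7,-8.1,0],[35.7,-8.1,0],[35.7,-8.1,0],[35.7,-8.1,0]]' --delta_rot '[[0,0,0],[0,0,0],[0,0,0],[0,0,0],[0,0,0]]'

```text
time_s: 35.12
tool_pos: [579.6, 119.7, 115.9]
ee_rot: [-2.404, -2.022, 0.0]
force: [0.3, -0.4, 0.8]
grip_width: 15.3
grip_force: 18.0
```

arm_command --hand '[0.05,0.05,0.05,0.05,0.05]' --linear '[[35.7,-8.1,0],[35.7,-8.1,0],[35.7,-8.1,0],[35.7,-8.1,0],[15,-3.5,0]]' --delta_rot '[[0,0,0],[0,0,0],[0,0,0],[0,0,0],[0,0,0]]'

```text
time_s: 35.53
tool_pos: [570.6, 283.5, 115.8]
ee_rot: [-2.4, -2.025, -0.0]
force: [0.3, -0.2, -0.0]
grip_width: 15.3
grip_force: 18.0
```

arm_command --hand '[0.05,0.05,0.05,0.05,0.05]' --linear '[[0,0,15],[0,0,0],[0,0,0],[0,0,0],[0,0,0]]' --delta_rot '[[0,0,0],[0,0,0],[0,0,0],[0,0,0],[0,0,0]]'

```text
time_s: 35.95
tool_pos: [572.3, 278.7, 101.7]
ee_rot: [2.405, 2.02, 0.001]
force: [-0.3, -0.1, 0.1]
grip_width: 15.0
grip_force: 18.0
```

Run:
```python
from h import *
im,w=look(['lid','pot','blue_pad'],'w7.png')
```

```text
t 35.95 tcp [572.3 278.7 101.7] yaw 80.1 tilt [0.001 0.   ] w 15.0 gf 18.0 q6 0.44
lid 0.81 [308. 294.] ztop 119.6 med [572.3 280.2 119.1] rect [572.1 278.2] [17. 15.] long dir 78.4
pot 0.85 [307. 237.] ztop 60.6 med [575.2 297.8  59.6] rect [574.7 295.4] [19. 44.] long dir 170.4
blue_pad 0.64 [310. 211.] ztop 11.4 med [578.1 294.8  10.3] rect [572. 279.] [64. 90.] long dir 169.9
blue_pad 0.23 [311. 475.] ztop 118.8 med [578.1 295.4 191. ] rect [577.  295.6] [ 2. 13.] long dir 170.8
```

View pics/w7.png

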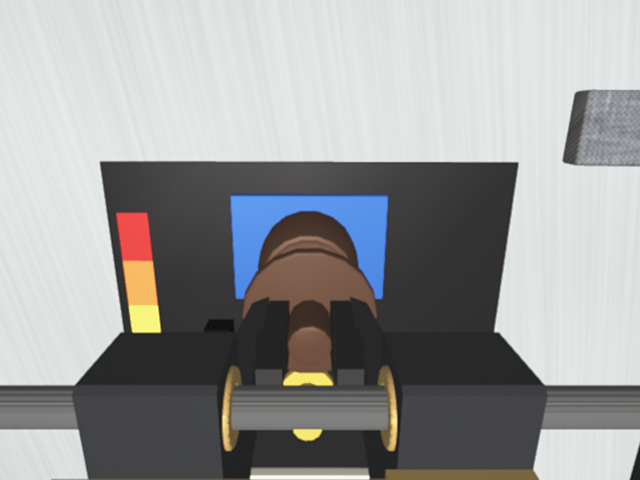

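The lid is level and over the pot, about 1.5 mm short along y. I'll shift it and lower.

arm_command --hand '[0.05,0.05,0.05,0.05,0.05]' --linear '[[1.5,0,0],[0,0,12],[0,0,8],[0,0,4],[0,0,0]]' --delta_rot '[[0,0,0],[0,0,0],[0,0,0],[0,0,0],[0,0,0]]'

```text
time_s: 36.57
tool_pos: [571.3, 280.8, 75.0]
ee_rot: [-2.403, -2.021, 0.004]
force: [0.2, -1.1, -0.9]
grip_width: 15.2
grip_force: 18.0
```

arm_command --hand '[0.05,0.05,0.05,0.05,0.05]' --linear '[[0,0,1],[0,0,1],[0,0,1],[0,0,0],[0,0,0]]' --delta_rot '[[0,0,0],[0,0,0],[0,0,0],[0,0,0],[0,0,0]]'

```text
time_s: 36.98
tool_pos: [572.1, 281.0, 74.1]
ee_rot: [2.404, 2.022, 0.0]
force: [-1.0, 0.0, -0.3]
grip_width: 15.0
grip_force: 18.0
```

arm_command --hand '[0.05,0.05,0.05,0.05,0.05]' --linear '[[0,0,0.5],[0,0,0.5],[0,0,0.4],[0,0,0],[0,0,0]]' --delta_rot '[[0,0,0],[0,0,0],[0,0,0],[0,0,0],[0,0,0]]'

```text
time_s: 37.4
tool_pos: [572.1, 281.0, 72.5]
ee_rot: [-2.404, -2.022, 0.0]
force: [0.1, -0.4, -0.7]
grip_width: 15.2
grip_force: 18.0
```

arm_command --hand '[0.05,0.05,0.05]' --linear '[[0,0,0.5],[0,0,0],[0,0,0]]' --delta_rot '[[0,0,0],[0,0,0],[0,0,0]]'

```text
time_s: 37.65
tool_pos: [572.2, 281.0, 72.4]
ee_rot: [2.404, 2.022, 0.001]
force: [-2.0, -0.3, 4.1]
grip_width: 15.5
grip_force: 18.0
```

Contact. Releasing and rising.

arm_command --hand '[0.4,0.4,0.4,0.4,0.4]' --linear '[[0,0,0],[0,0,0],[0,0,0],[0,0,0],[0,0,-5]]' --delta_rot '[[0,0,0],[0,0,0],[0,0,0],[0,0,0],[0,0,0]]'

```text
time_s: 38.07
tool_pos: [571.6, 280.8, 76.2]
ee_rot: [-2.404, -2.022, 0.003]
force: [-0.5, 0.1, 0.1]
grip_width: 35.1
grip_force: 0.0
```

arm_command --hand '[0.4,0.4,0.4,0.4,0.4]' --linear '[[0,0,-30],[0,0,-35],[0,0,-35],[0,0,-30],[0,0,0]]' --delta_rot '[[0,0,0],[0,0,0],[0,0,0],[0,0,0],[0,0,0]]'

```text
time_s: 38.48
tool_pos: [574.0, 281.6, 214.4]
ee_rot: [2.401, 2.019, 0.016]
force: [0.0, 0.8, 0.4]
grip_width: 35.2
grip_force: 0.0
```

arm_command --hand '[0.4,0.4,0.4,0.4,0.4]' --linear '[[-35,0,0],[-35,0,0],[-35,0,0],[0,0,0],[0,0,0]]' --delta_rot '[[0,0,0],[0,0,0],[0,0,0],[0,0,0],[0,0,0]]'

```text
time_s: 38.9
tool_pos: [554.1, 176.4, 207.3]
ee_rot: [2.407, 2.019, 0.0]
force: [0.3, 0.5, -0.6]
grip_width: 35.5
grip_force: 0.0
```

Run:
```python
from h import *
im,w=look(['lid','pot','axe','marker','scale_bar','blue_pad','white_pad'],'w8.png')
```

```text
t 38.9 tcp [554.1 176.4 207.3] yaw 80.0 tilt [0. 0.] w 35.5 gf 0.0 q6 0.28
lid 0.66 [312.  63.] ztop 90.2 med [571.8 280.6  90.2] rect [571.8 280.7] [15. 15.] long dir 90.8
axe 0.88 [314. 321.] ztop 31.1 med [536.4  83.4  29.7] rect [537.7  82.2] [36. 78.] long dir 167.9
axe 0.5 [242. 203.] ztop 17.5 med [500.1 193.2  16.3] rect [499.5 190.4] [99. 16.] long dir 80.4
marker 0.77 [310. 208.] ztop 42.8 med [553.8 180.8  42.1] rect [553.6 180.2] [17. 17.] long dir 80.8
scale_bar 0.56 [240. 201.] ztop 17.5 med [500.1 194.3  16.3] rect [499.4 190.4] [99. 17.] long dir 80.0
blue_pad 0.66 [320. 107.] ztop 11.7 med [571.5 269.2  10.4] rect [571.9 278.7] [63. 90.] long dir 170.1
white_pad 0.59 [307. 293.] ztop 11.4 med [538.6 102.5  10.2] rect [537.3  82.3] [64. 90.] long dir 170.0
```

View pics/w8.png

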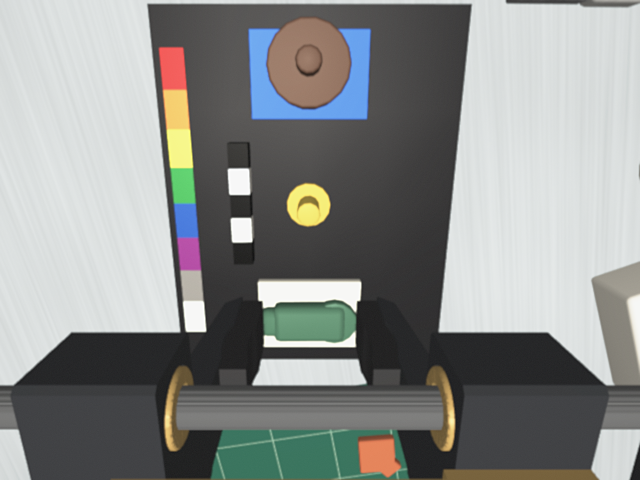

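The whole layout shows in place: lid on pot at (309,62) on the blue pad, marker at (309,205), bar at (240,202), and axe at (312,322) on the white pad. The fingers are clear of everything. Handing in.

```bash
python3 -c "
from station import job
print(job.job_done())"
```

```text
the job is handed in; nothing more can be done
None
```

The finds are laid out on the board as asked and the job is handed in at about 39 s on the robot's clock; my last wrist-camera look put every piece within about 2 mm of its target, but the judge returned no verdict.

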